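# Reverse the ratchet and slacken the mandrel clamp

## Task

The ring mandrel on the jeweller's bench is held by a clamp whose hex bolt is tight, and the ratchet spanner sitting on that bolt is still set to tighten. First flip the spanner's thumb lever fully over to its other side, then swing the handle anticlockwise (seen from above) by about 70 degrees so that the bolt turns loose with it. Leave the lever flipped over and let go of the spanner.

Things in the scene. Friction and masses are not known exactly. Their poses are not given: they have to be found in the camera images.
- lever_tab (a point): Centre of the dark upright thumb tab (16 long, 10 thick, 26 mm tall) on the lever of the spanner that sits on the clamp's bolt. Its lever plate lies on the handle, whose top is 15 mm below this point. The lever's vertical pivot is on the handle's centre line, 36 mm from the bolt axis and 30 mm from the tab; x points from pivot to tab. About 2 N pushes it sideways; it stays where left.
- lever (a joint): Lever angle, rad, positive anticlockwise from above. 0: leans 0.45 rad to the handle's clockwise side, set to tighten (an anticlockwise swing only clicks, the bolt stays). 0.9: other stop, leans 0.45 rad to the anticlockwise side, set to loosen (an anticlockwise swing carries the bolt, a clockwise one clicks). Starts within 0.06 of 0.
- handle_grip (a point): On the knurled steel grip, half-way up, 135 mm from the bolt axis; x outward along the handle, y to its anticlockwise side, z up. The bar is 20 wide, 14 mm high, 74 mm above the bench; grip 100 to 190 mm from the axis. Nothing under its swing is above 62 mm. It turns level about the bolt axis, with over 110 degrees free anticlockwise, takes 3 to 6 N here and stays where left.
- bolt (a joint): Turn of the clamp's hex bolt (24 mm across flats, in the spanner's 56 mm ring, top 89 mm above the bench), rad: 0 tight, positive loosened, anticlockwise from above. The ratchet has 14 teeth: the handle may move 26 degrees before the bolt follows. It stays where left. A smaller loose spanner on the bench is not part of the job.

How it is judged:
On the way, in this order (a step that is already met when the one before it is completed fails the run):
1. the direction lever is flipped over to the loosening side while the bolt is still tight (value of joint lever above 0.65 rad and value of joint bolt below 0.2 rad), for 0.1 s.
2. the bolt has been turned loose by swinging the handle anticlockwise (value of joint bolt above 0.6 rad), for 0.1 s.
At the end, for the whole second after the job is handed in: The bolt stands at rest, loosened by more than 0.6 rad (about 35 degrees), and the direction lever rests on the loosening side (joint above 0.65 rad) (value of joint bolt above 0.6 rad and velocity of joint bolt below 0.05 rad/s and value of joint lever above 0.65 rad); the robot touches nothing.
It also fails if it takes over 43 s, if anything falls off the work surface, if the arm or the gripper's body presses on something with over 40 N, if the wrist force passes 120 N, or if a joint passes its speed limit or range.

## Robot

A 6-joint arm with a two-finger parallel gripper is mounted at the origin on the work surface. World frame = base frame: x ahead of the robot, y to its left, z up, the work surface at z = 0. Lengths are in m, angles in rad, forces in N, time in s.
With the tool pointing down it reaches from about 0.35 to 0.85 m from the base axis. Payload 8.1 kg.
Tool frame: the origin (TCP) lies midway between the tips of the shut fingers; the grasp point (between the pads) lies 19 mm behind it; y points along the fingers, x is the direction in which the jaws open and shut, and the axes are right-handed (so a half turn about y gives the same grasp; the last joint's range is limited). The gripper opens to 85 mm and grips with 20 to 120 N. Pads are 22 mm wide; open, the fingers measure 114 mm over their backs; the gripper's body (76 mm by 85 mm) begins 54 mm behind the grasp point. The pads swing forward as they close: fully open they stand 13 mm farther back than shut.
Start: joints at [-1.258, 0.13, 1.488, -0, 1.523, -0.085], TCP at [0.232, -0.553, 0.231] pointing down, gripper open.
Joint ranges: [-2.96, 2.96], [-0.89, 2.26], [0.02, 2.5], [-1.34, 4.48], [0, 2.73], [-2.66, 2.66]. Speed limits (rad/s): [2.39, 2.39, 2.79, 3.14, 3.14, 3.14].

## Interface

Orientations are given as a 3x3 rotation matrix whose columns are the frame's x, y, z axes.
In Python, from cell import * gives the robot as it stands.
- The arm moves only by the tool play_rows, never from a script. Its argument "moves" is a list of rows, each an object with "translation": the shift along the world's x, y, z in m, a list of three; "spin": the turn about the world's z in degrees. A call has 1 to 5 rows; each row is the pose to reach, as a shift and turn from the pose commanded when the call began; what a row does not reach only later rows make up. A row lasts 1/12 s, in which the tool goes at most 41.7 mm and 7.16 degrees, less where a joint would pass 70% of its speed; a pose out of reach is approached as far as the arm can. A call with a gripper value outside its range is refused whole. "fingers" is the closure, from 0 (fully open) to 1 (shut), set as the call begins (left out, the last holds). The fingers move at their own pace and stop on an object; the grip force is fixed at half the most. Time passes only in rows, so rows that repeat a pose let the fingers close. It gives the time, the measured TCP pose, the force and the opening at its end, in the units of the state.
- get_state(): the state, without advancing time (a new reading comes with each control period).
- snapshot(name): name is "scene" or "top" or "wrist"; returns a dict with "image" (420x560x3 uint8, blue, green, red), "fovy" (degrees; the focal length in pixels is half the picture's height over the tangent of half this angle, whatever the lens; pixels are square), "cx", "cy" (the principal point, pixels), "D" ([k1, k2, p1, p2, k3] as OpenCV has them; the pictures are not rectified), "R" (3x3) and "t" (3): a world point X has camera coordinates R X + t; the wrist camera has in their place "tool_from_camera" (4x4, takes a point from camera to tool coordinates, whose origin is the TCP and whose axes are the tool frame's). Camera axes: x right, y down, z forward; pixel columns grow to the right and rows downward; lengths in m; the calibration is good to about 2 mm. A picture is of the moment at which its call begins: read the wrist's pose just before it. There is no depth.
- finish_job(): hands the job in, once; it reports no verdict.
Trained networks look in the newest picture that a camera, given by its name, has taken for a name from the list of things; names that differ only in an ending like _2 or _b are one class to them, and where a whole thing is asked for, a point or a joint stands for the part that bears it (a point fixed in the world has none). Each returns a list of dicts, best first, with "score" (0 to 1); they miss things now and then, are a little off and sometimes report something else, mostly with a low value. They report only what shows in the picture. A call takes as long as a camera call.
- outline_of(camera, thing): "region" (420x560 bool, what is visible of it) and "pixel" ([column, row] in pixels, amid what is visible of it).
- tip_of(camera, thing): "pixel" ([column, row] in pixels: a listed point, or the origin of a listed thing).
The state is a dict: "t": time; "joint_positions": joint angles; "joint_velocities": joint speeds; "joint_torque": joint torques, N m; "tcp_pos": TCP position; "tcp_rot": TCP orientation; "contact_force": force on the tool from outside, world axes, zero at the start; "moment": the same for the moment, N m; "width": finger opening in m.
Only numpy, scipy, OpenCV 4.12 (cv2) and the standard library are available. Lean on these libraries where they do the work, as an engineer would, in place of code of your own. Each camera call takes 0.05 s, during which the arm holds its last target.

## Working session

There is one attempt and no reset: what is moved stays moved. The work goes in short steps, Python scripts to look and compute and a tool call to move; the robot and the scene stay as the last step left them, time stands still between calls to the robot, and variables do not carry over. Pictures are saved under pics/ and viewed, and the job is handed in when it is done.

Besides the shell and the picture viewer there is one more tool, called after "Request:" as name(argument=value, ...), one argument or row to a line, values as JSON. play_rows: Moves the arm, as the interface text tells. Its arguments: {"type":"object","properties":{"moves":{"type":"array","items":{"type":"object","properties":{"translation":{"type":"array","items":{"type":"number"}},"spin":{"type":"number"}}}},"fingers":{"type":"number"}},"required":["moves"]}

```bash
ls; mkdir -p pics
python3 - <<'E'
from cell import *
import cv2,json
s=get_state();print(s)
for c in ["scene","top","wrist"]:
    d=snapshot(c);cv2.imwrite(f"pics/{c}0.png",d["image"])
    print(c,{k:v for k,v in d.items() if k!="image"})
    for th in ["lever_tab","handle_grip","bolt"]:
        print(th,[(r["score"],r["pixel"]) for r in tip_of(c,th)][:3])
E
```

```text
pics
{'t': 0.0, 'joint_positions': array([-1.25841621e+00,  1.31203187e-01,  1.48929772e+00,  1.72684401e-06,
        1.52300912e+00, -8.54093703e-02]), 'joint_velocities': array([-0.00217041, -0.00071964, -0.0009161 , -0.00054465,  0.00070659,
        0.00060338]), 'joint_torque': array([-1.26231374e-03, -5.69409442e+01, -5.00546694e+01, -2.04462326e-04,
        1.52307161e-02, -4.10314044e-05]), 'tcp_pos': array([ 0.23227069, -0.55260583,  0.23020922]), 'tcp_rot': array([[ 3.87380737e-01, -5.87613284e-04,  9.21919638e-01],
       [-9.21917846e-01,  1.82510867e-03,  3.87381148e-01],
       [-1.91023383e-03, -9.99998162e-01,  1.65280769e-04]]), 'contact_force': array([-0.85312   , -0.02221831,  0.99551347]), 'moment': array([-0.01847174, -0.00088521,  0.00461243]), 'width': 0.08500614155116235}
scene {'fovy': 53.763622987723224, 'cx': 274.7084197235807, 'cy': 214.4083098867541, 'D': array([-0.07374676,  0.        ,  0.        ,  0.        ,  0.        ]), 'R': array([[-0.69067375,  0.72311806,  0.00836888],
       [ 0.49977024,  0.48564732, -0.71720039],
       [-0.52268488, -0.49116896, -0.69681674]]), 't': array([ 0.35797703, -0.25044867,  1.08089147])}
lever_tab [(0.58, [295.3, 214.3])]
handle_grip [(0.63, [335.2, 214.1])]Traceback (most recent call last):
  File "<stdin>", line 8, in <module>
ValueError: it knows: handle_grip, lever_tab
```

```bash
cat > h.py <<'E'
from cell import *
import cv2,numpy as np
def K(d):
    f=210/np.tan(np.radians(d["fovy"]/2)); return np.array([[f,0,d["cx"]],[0,f,d["cy"]],[0,0,1.]])
def pose(d,s=None):
    if "R" in d: return np.array(d["R"]),np.array(d["t"])
    T=np.eye(4);T[:3,:3]=s["tcp_rot"];T[:3,3]=s["tcp_pos"]
    M=np.linalg.inv(T@np.array(d["tool_from_camera"]));return M[:3,:3],M[:3,3]
def onplane(d,px,z,s=None):
    R,t=pose(d,s); u=cv2.undistortPoints(np.array([[px]],float),K(d),np.array(d["D"]))[0,0]
    v=R.T@np.array([u[0],u[1],1]); c=-R.T@t
    return c+v*(z-c[2])/v[2]
def proj(d,X,s=None):
    R,t=pose(d,s); return cv2.projectPoints(np.atleast_2d(np.array(X,float)),cv2.Rodrigues(R)[0],t,K(d),np.array(d["D"]))[0][:,0]
E
python3 - <<'E'
from h import *
for c in ["scene","top","wrist"]:
    s=get_state();d=snapshot(c);cv2.imwrite(f"pics/{c}1.png",d["image"])
    for th,z in [("lever_tab",.096),("handle_grip",.081)]:
        for r in tip_of(c,th)[:2]:
            print(c,th,r["score"],r["pixel"],onplane(d,r["pixel"],z,s).round(4))
E
```

```text
scene lever_tab 0.81 [294.4, 215.8] [0.5613 0.0846 0.096 ]
scene handle_grip 0.6 [336.5, 213.7] [0.4955 0.1229 0.081 ]
top lever_tab 0.72 [299.2, 241.1] [0.5554 0.0803 0.096 ]
top handle_grip 0.87 [270.8, 275.6] [0.4966 0.1271 0.081 ]
```

View pics/scene0.png

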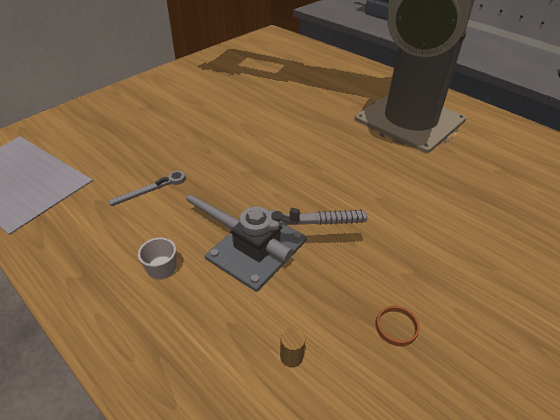

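The scene view shows the spanner ring at (257,220), the lever tab at (295,215) and the grip at (340,216) pointing towards the robot.

Run:
```python
from h import *
im=cv2.imread("pics/top1.png");cv2.imwrite("pics/topc.png",cv2.resize(im[170:320,220:400],None,fx=4,fy=4,interpolation=cv2.INTER_CUBIC))
im=cv2.imread("pics/scene1.png");cv2.imwrite("pics/scenec.png",cv2.resize(im[170:290,190:390],None,fx=4,fy=4,interpolation=cv2.INTER_CUBIC))
```

```text
(no output)
```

View pics/topc.png

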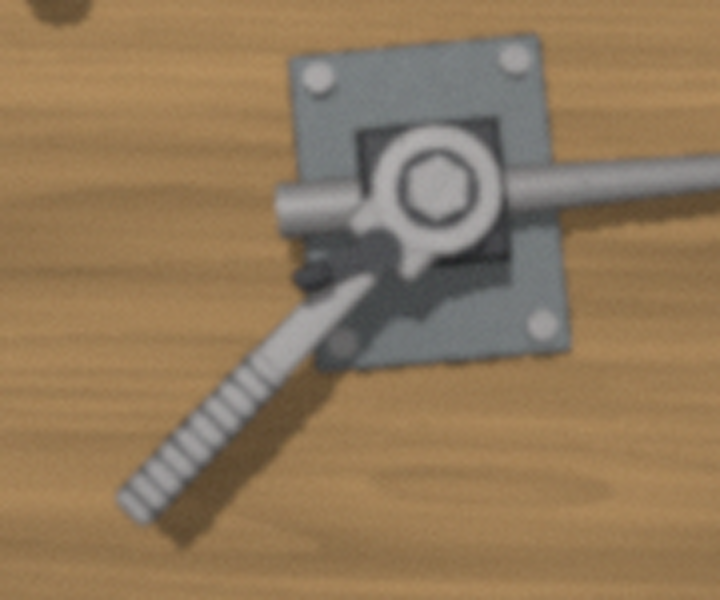

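View pics/scenec.png

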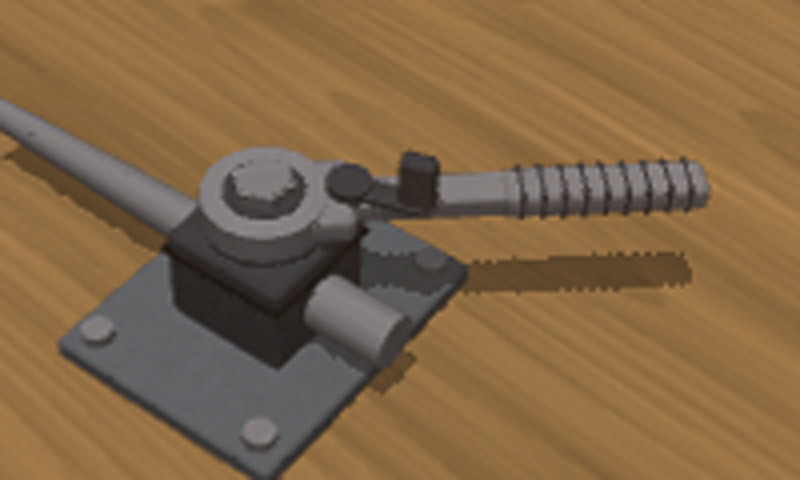

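View pics/top1.png

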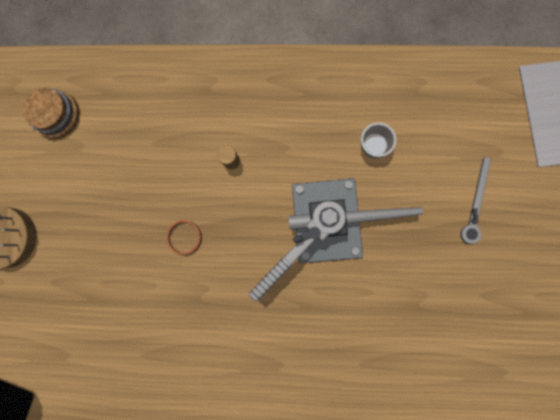

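Run:
```python
from h import *
ds=snapshot("scene");dt=snapshot("top")
def P(d): R,t=pose(d);return np.c_[R,t]
def tri(a,b):
    ua=cv2.undistortPoints(np.array([[a]],float),K(ds),np.array(ds["D"]))[0,0]
    ub=cv2.undistortPoints(np.array([[b]],float),K(dt),np.array(dt["D"]))[0,0]
    X=cv2.triangulatePoints(P(ds),P(dt),ua,ub)[:,0];return (X[:3]/X[3]).round(4)
print("campos",-dt["R"].T@dt["t"])
def avg(c,th,n=3):
    L=[]
    for _ in range(n):
        snapshot(c);r=tip_of(c,th)
        if r:L.append(r[0]["pixel"])
    return np.median(L,0)
for th in ["lever_tab","handle_grip"]:
    a,b=avg("scene",th),avg("top",th);print(th,a,b,tri(a,b))
bs=(190+263/4,170+183/4);bt=(220+437/4,170+188/4)
print("bolt",tri(bs,bt),onplane(ds,bs,.089),onplane(dt,bt,.089))
# axis direction on handle in top: end
print("end",onplane(dt,(220+138/4,170+505/4),.088),onplane(dt,(220+268/4,170+372/4),.088))
print(onplane(ds,(190+705/4,170+175/4),.088))
b=onplane(dt,bt,.089)
print(get_state()["t"])
```

```text
campos [0.53964881 0.0678146  0.77123047]
lever_tab [292.9 214.6] [297.7 240.8] [0.5574 0.081  0.0935]
handle_grip [334.5 214.3] [272.8 273.7] [0.5004 0.123  0.083 ]
bolt [0.5975 0.0307 0.0848] [0.60042887 0.03383732 0.089     ] [0.59710429 0.03097447 0.089     ]
end [0.46211604 0.15271986 0.088     ] [0.51860959 0.09995621 0.088     ]
[0.46674475 0.16305633 0.088     ]
1.9
```

Top and scene views agree on these: bolt axis ≈(0.598, 0.0315), handle pointing at ≈137.5°, tab ≈(0.559, 0.082) leaning to the clockwise side. I'll move above the start side of the tab with shut fingers.

Request:
play_rows(
  moves=[
    {"translation": [0.019, 0.035, 0], "spin": 5},
    {"translation": [0.038, 0.07, 0], "spin": 10},
    {"translation": [0.057, 0.105, 0], "spin": 15},
    {"translation": [0.076, 0.14, 0], "spin": 20},
    {"translation": [0.095, 0.175, 0], "spin": 25},
  ],
  fingers=1,
)

```text
t: 2.32
tcp_pos: [0.3279, -0.3766, 0.2313]
tcp_rot: [[0.743, 0.0, 0.669], [-0.669, -0.0, 0.743], [0.0, -1.0, -0.0]]
contact_force: [0.9, 0.5, 0.2]
width: 0.0256
```

Request:
play_rows(
  moves=[
    {"translation": [0.019, 0.036, 0], "spin": 0},
    {"translation": [0.038, 0.072, 0], "spin": 0},
    {"translation": [0.057, 0.108, 0], "spin": 0},
    {"translation": [0.076, 0.144, 0], "spin": 0},
    {"translation": [0.095, 0.18, 0], "spin": 0},
  ],
)

```text
t: 2.73
tcp_pos: [0.423, -0.1964, 0.2316]
tcp_rot: [[0.741, 0.001, 0.672], [-0.672, -0.001, 0.741], [0.001, -1.0, 0.0]]
contact_force: [0.3, 0.2, -0.6]
width: 0.0004
```

Request:
play_rows(
  moves=[
    {"translation": [0.019, 0.036, 0], "spin": 0},
    {"translation": [0.038, 0.072, 0], "spin": 0},
    {"translation": [0.057, 0.108, 0], "spin": 0},
    {"translation": [0.076, 0.144, 0], "spin": 0},
    {"translation": [0.095, 0.18, 0], "spin": 0},
  ],
)

```text
t: 3.15
tcp_pos: [0.5181, -0.0161, 0.2316]
tcp_rot: [[0.741, 0.001, 0.672], [-0.672, -0.0, 0.741], [0.001, -1.0, 0.0]]
contact_force: [1.1, -0.8, -0.2]
width: 0.0003
```

Request:
play_rows(
  moves=[
    {"translation": [0.018, 0.035, -0.005], "spin": 0},
    {"translation": [0.036, 0.07, -0.01], "spin": 0},
    {"translation": [0.053, 0.102, -0.02], "spin": 0},
    {"translation": [0.065, 0.124, -0.03], "spin": 0},
    {"translation": [0.065, 0.124, -0.03], "spin": 0},
  ],
)

```text
t: 3.57
tcp_pos: [0.5825, 0.1103, 0.1984]
tcp_rot: [[0.743, -0.003, 0.669], [-0.669, 0.001, 0.743], [-0.003, -1.0, -0.001]]
contact_force: [0.4, 0.2, -1.5]
width: 0.0002
```

Run:
```python
from h import *
s=get_state();d=snapshot("wrist");im=d["image"].copy()
print(s["tcp_pos"],s["joint_positions"].round(2))
for th,z in [("lever_tab",.1),("handle_grip",.084)]:
    for r in tip_of("wrist",th)[:2]:
        print(th,r["score"],r["pixel"],onplane(d,r["pixel"],z,s).round(4))
B=np.array([.598,.0315]);ph=np.radians(137.5);e=np.array([np.cos(ph),np.sin(ph)])
for X in [(*B,.089),(*(B+.135*e),.081),(.5604,.0837,.1)]:
    p=proj(d,X,s)[0];print(p); cv2.circle(im,tuple(int(v) for v in p),3,(0,0,255),1)
cv2.imwrite("pics/w2.png",im)
t=snapshot("top");cv2.imwrite("pics/t2.png",t["image"])
```

```text
[0.58247337 0.11027448 0.19843928] [0.1  0.13 1.55 0.   1.47 0.83]
lever_tab 0.76 [276.0, 244.1] [0.5607 0.0855 0.1   ]
handle_grip 0.85 [193.7, 243.9] [0.5041 0.1263 0.084 ]
[352.57903441 254.94435275]
[193.03682764 249.281661  ]
[277.26914223 245.81385211]
```

View pics/w2.png

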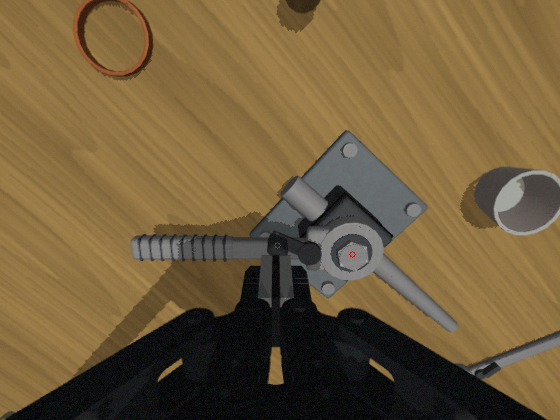

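The overlay fits: tab at pixel (277,245), bolt at (353,253), grip at (194,246). The tool stands about 34 mm on the clockwise side of the tab, aligned with the push direction. Now lowering.

Request:
play_rows(
  moves=[
    {"translation": [0, -0.002, -0.03], "spin": 0},
    {"translation": [0, -0.002, -0.06], "spin": 0},
    {"translation": [0, -0.002, -0.085], "spin": 0},
    {"translation": [0, -0.002, -0.1], "spin": 0},
    {"translation": [0, -0.002, -0.1], "spin": 0},
  ],
)

```text
t: 4.18
tcp_pos: [0.5796, 0.1022, 0.0976]
tcp_rot: [[0.739, -0.006, 0.673], [-0.673, -0.001, 0.739], [-0.004, -1.0, -0.005]]
contact_force: [-0.4, -0.1, -0.3]
width: -0.0002
```

Request:
play_rows(
  moves=[
    {"translation": [-0.004, -0.0044, 0], "spin": 0},
    {"translation": [-0.008, -0.0088, 0], "spin": 0},
    {"translation": [-0.011, -0.012, 0], "spin": 0},
    {"translation": [-0.014, -0.0154, 0], "spin": 0},
    {"translation": [-0.017, -0.0187, 0], "spin": 0},
  ],
)

```text
t: 4.6
tcp_pos: [0.5662, 0.085, 0.1031]
tcp_rot: [[0.741, 0.003, 0.672], [-0.672, 0.001, 0.741], [0.002, -1.0, 0.003]]
contact_force: [1.1, 2.0, 1.2]
width: 0.0001
```

Request:
play_rows(
  moves=[
    {"translation": [-0.0025, -0.0018, -0.001], "spin": 0},
    {"translation": [-0.005, -0.0035, -0.002], "spin": 0},
    {"translation": [-0.0075, -0.0053, -0.003], "spin": 0},
    {"translation": [-0.01, -0.007, -0.003], "spin": 0},
    {"translation": [-0.01, -0.007, -0.003], "spin": 0},
  ],
)

```text
t: 5.02
tcp_pos: [0.5552, 0.0778, 0.0982]
tcp_rot: [[0.741, 0.0, 0.672], [-0.672, -0.0, 0.741], [0.0, -1.0, -0.0]]
contact_force: [1.7, 1.3, 1.8]
width: -0.0001
```

Run:
```python
from h import *
s=get_state();d=snapshot("wrist");im=d["image"].copy()
print(s["tcp_pos"],s["contact_force"])
for th,z in [("lever_tab",.1),("handle_grip",.084)]:
    for r in tip_of("wrist",th)[:2]:
        print(th,r["score"],r["pixel"],onplane(d,r["pixel"],z,s).round(4))
t=snapshot("top")
for th,z in [("lever_tab",.1),("handle_grip",.084)]:
    for r in tip_of("top",th)[:2]:
        print(th,r["score"],r["pixel"],onplane(t,r["pixel"],z).round(4))
a=cv2.resize(im[120:420,130:430],(400,400));b=cv2.resize(t["image"][170:320,240:390],(400,400))
cv2.imwrite("pics/w3.png",np.hstack([a,b]))
```

```text
[0.55518939 0.07783033 0.09824217] [1.65445355 1.28167079 1.77887724]
handle_grip 0.9 [143.6, 255.9] [0.5051 0.1241 0.084 ]
```

View pics/w3.png

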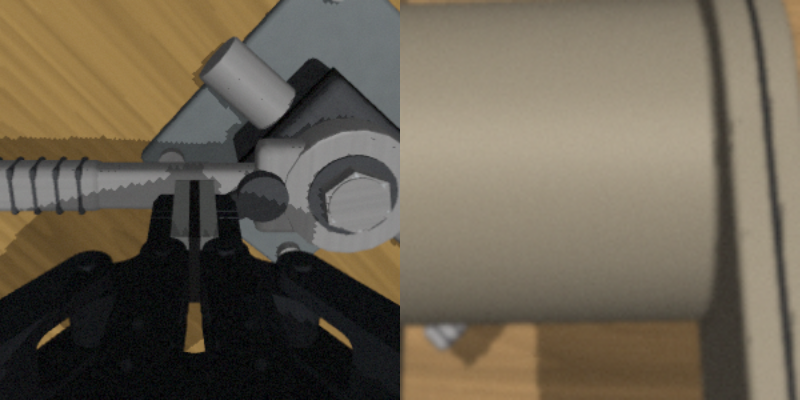

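Run:
```python
from h import *
t=snapshot("scene")
for th,z in [("lever_tab",.1),("handle_grip",.084)]:
    for r in tip_of("scene",th)[:2]:
        print(th,r["score"],r["pixel"],onplane(t,r["pixel"],z).round(4))
cv2.imwrite("pics/s3.png",cv2.resize(t["image"][150:290,200:390],None,fx=4,fy=4))
```

```text
lever_tab 0.59 [291.1, 205.6] [0.5501 0.067  0.1   ]
handle_grip 0.72 [335.0, 214.5] [0.5015 0.124  0.084 ]
```

View pics/s3.png

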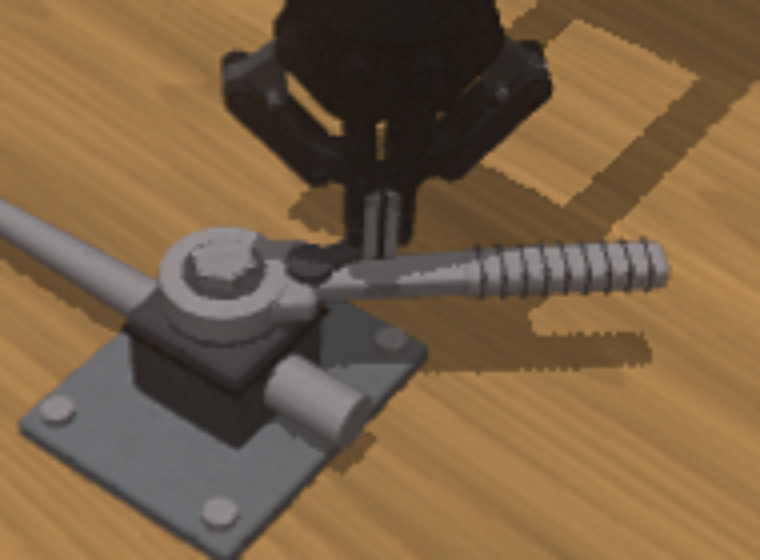

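The lever now points past the handle to the far (anticlockwise) side, with the tab behind the fingers. I'll push a few mm more and watch the force to find the stop.

Request:
play_rows(
  moves=[
    {"translation": [-0.001, -0.0011, 0], "spin": 0},
    {"translation": [-0.002, -0.0022, 0], "spin": 0},
    {"translation": [-0.002, -0.0022, 0], "spin": 0},
  ],
)

```text
t: 5.72
tcp_pos: [0.5536, 0.0761, 0.0982]
tcp_rot: [[0.741, 0.001, 0.672], [-0.672, 0.0, 0.741], [0.0, -1.0, 0.001]]
contact_force: [3.9, 2.2, -2.8]
width: -0.0006
```

Request:
play_rows(
  moves=[
    {"translation": [-0.001, -0.0011, 0], "spin": 0},
    {"translation": [-0.001, -0.0011, 0], "spin": 0},
  ],
)

```text
t: 5.88
tcp_pos: [0.5526, 0.0749, 0.0983]
tcp_rot: [[0.741, 0.0, 0.672], [-0.672, 0.0, 0.741], [0.0, -1.0, 0.0]]
contact_force: [3.2, 2.6, -2.9]
width: -0.0005
```

Request:
play_rows(
  moves=[
    {"translation": [0.007, 0.0075, 0], "spin": 0},
    {"translation": [0.014, 0.015, 0.01], "spin": 0},
    {"translation": [0.01, 0.035, 0.035], "spin": 0},
    {"translation": [-0.01, 0.06, 0.05], "spin": 0},
    {"translation": [-0.031, 0.081, 0.05], "spin": 0},
  ],
)

```text
t: 6.3
tcp_pos: [0.5239, 0.1573, 0.1526]
tcp_rot: [[0.74, 0.006, 0.673], [-0.673, 0.001, 0.74], [0.003, -1.0, 0.004]]
contact_force: [0.1, -0.3, 1.2]
width: -0.0
```

Run:
```python
from h import *
s=get_state();d=snapshot("wrist");im=d["image"].copy()
print(s["tcp_pos"],s["contact_force"])
for th,z in [("lever_tab",.1),("handle_grip",.084)]:
    for r in tip_of("wrist",th)[:2]:
        print(th,r["score"],r["pixel"],onplane(d,r["pixel"],z,s).round(4))
t=snapshot("scene")
for th,z in [("lever_tab",.1),("handle_grip",.084)]:
    for r in tip_of("scene",th)[:2]:
        print(th,r["score"],r["pixel"],onplane(t,r["pixel"],z).round(4))
B=np.array([.598,.0315]);ph=np.radians(137.5);e=np.array([np.cos(ph),np.sin(ph)]);pv=B+.036*e
for l in (.4,.65,.9):
    a=ph-.45+l;X=pv+.03*np.array([np.cos(a),np.sin(a)]);print(l,X.round(4),proj(d,(*X,.1),s),proj(t,(*X,.1)))
cv2.imwrite("pics/s4.png",cv2.resize(t["image"][150:290,200:390],None,fx=4,fy=4))
cv2.imwrite("pics/w4.png",im)
```

```text
[0.52386842 0.15727862 0.1525821 ] [ 0.12040722 -0.27133941  1.16428776]
lever_tab 0.91 [385.5, 306.4] [0.541 0.064 0.1  ]
lever_tab 0.77 [291.2, 201.4] [0.5423 0.0602 0.1   ]
handle_grip 0.92 [333.4, 211.9] [0.4984 0.1181 0.084 ]
0.4 [0.5504 0.0772] [[385.03745411 285.74352511]] [[295.53888853 208.59220786]]
0.65 [0.5458 0.0713] [[384.72863644 295.4179777 ]] [[294.74612684 205.53967296]]
0.9 [0.5427 0.0645] [[387.18003975 304.44657059]] [[292.9047868  202.72473607]]
```

View pics/w4.png

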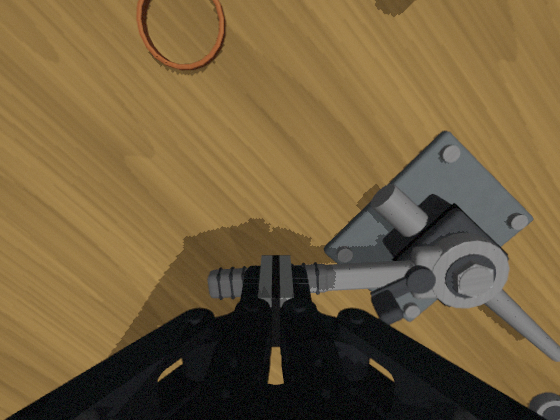

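View pics/s4.png

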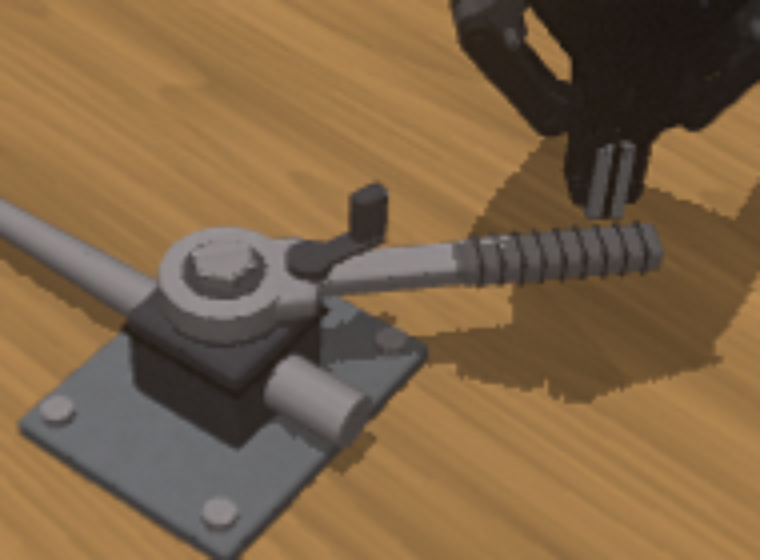

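The lever is fully over: the tab sits at (0.541, 0.064) and the prediction at 0.9 rad is (0.543, 0.0645). The handle has hardly moved. Next I lower on the clockwise side of the grip.

Request:
play_rows(
  moves=[
    {"translation": [0, 0, -0.03], "spin": 0},
    {"translation": [0, 0, -0.055], "spin": 0},
    {"translation": [0, 0, -0.072], "spin": 0},
    {"translation": [0, 0, -0.08], "spin": 0},
    {"translation": [0, 0, -0.08], "spin": 0},
  ],
)

```text
t: 7.02
tcp_pos: [0.5199, 0.1547, 0.0655]
tcp_rot: [[0.74, -0.005, 0.673], [-0.673, -0.001, 0.74], [-0.003, -1.0, -0.004]]
contact_force: [0.2, -0.2, -0.8]
width: -0.0
```

Run:
```python
from h import *
s=get_state();p=s["tcp_pos"];print(p)
B=np.array([.598,.0315])
def W(th):
    a=np.radians(th);e=np.array([np.cos(a),np.sin(a)]);n=np.array([-e[1],e[0]]);return B+.1375*e-.021*n
last=p[:2];y0=137.7
ths=[140]+list(np.arange(143,218,3))
for i,th in enumerate(ths):
    w=W(th)
    if i==0: print(th,(w-last).round(4),th-y0);last=w;y=th;continue
    print(th,(w-last).round(4),th-y)
    if i%5==0: last=w;y=th;print()
```

```text
[0.51987632 0.15467526 0.0654872 ]
140 [-0.0137 -0.0187] 2.3000000000000114
143 [-0.0053 -0.0049] 3
146 [-0.0104 -0.0102] 6
149 [-0.0152 -0.0157] 9
152 [-0.0197 -0.0214] 12
155 [-0.0239 -0.0273] 15

158 [-0.0039 -0.0062] 3
161 [-0.0074 -0.0125] 6
164 [-0.0106 -0.0191] 9
167 [-0.0135 -0.0257] 12
170 [-0.016  -0.0326] 15

173 [-0.0022 -0.007 ] 3
176 [-0.0039 -0.014 ] 6
179 [-0.0053 -0.0212] 9
182 [-0.0064 -0.0284] 12
185 [-0.007  -0.0356] 15

188 [-0.0003 -0.0073] 3
191 [-0.0002 -0.0146] 6
194 [ 0.0003 -0.0218] 9
197 [ 0.0012 -0.0291] 12
200 [ 0.0024 -0.0362] 15

203 [ 0.0016 -0.0071] 3
206 [ 0.0036 -0.0141] 6
209 [ 0.0059 -0.021 ] 9
212 [ 0.0087 -0.0278] 12
215 [ 0.0117 -0.0344] 15
```

Request:
play_rows(
  moves=[
    {"translation": [-0.004, -0.005, 0.003], "spin": 1},
    {"translation": [-0.007, -0.01, 0.004], "spin": 2},
    {"translation": [-0.011, -0.015, 0.004], "spin": 2},
    {"translation": [-0.013, -0.018, 0.004], "spin": 2},
  ],
)

```text
t: 7.35
tcp_pos: [0.5092, 0.1373, 0.0735]
tcp_rot: [[0.763, 0.002, 0.646], [-0.646, 0.0, 0.763], [0.001, -1.0, 0.001]]
contact_force: [-0.1, 0.1, -0.2]
width: -0.0001
```

Request:
play_rows(
  moves=[
    {"translation": [-0.0053, -0.0049, 0], "spin": 3},
    {"translation": [-0.0104, -0.0102, 0], "spin": 6},
    {"translation": [-0.0152, -0.0157, 0], "spin": 9},
    {"translation": [-0.0197, -0.0214, 0], "spin": 12},
    {"translation": [-0.0239, -0.0273, 0], "spin": 15},
  ],
)

```text
t: 7.77
tcp_pos: [0.4852, 0.111, 0.0734]
tcp_rot: [[0.906, 0.002, 0.424], [-0.424, 0.002, 0.906], [0.001, -1.0, 0.002]]
contact_force: [-0.3, 4.4, 0.5]
width: -0.0003
```

Request:
play_rows(
  moves=[
    {"translation": [-0.0042, -0.0064, -0.001], "spin": 3},
    {"translation": [-0.008, -0.013, -0.002], "spin": 6},
    {"translation": [-0.0115, -0.0198, -0.002], "spin": 9},
    {"translation": [-0.0145, -0.0265, -0.002], "spin": 12},
    {"translation": [-0.017, -0.0335, -0.002], "spin": 15},
  ],
)

```text
t: 8.18
tcp_pos: [0.4683, 0.0773, 0.0715]
tcp_rot: [[0.984, 0.002, 0.176], [-0.176, 0.001, 0.984], [0.002, -1.0, 0.002]]
contact_force: [-0.2, 4.1, 2.4]
width: -0.0002
```

Request:
play_rows(
  moves=[
    {"translation": [-0.0022, -0.007, 0], "spin": 3},
    {"translation": [-0.0039, -0.014, 0], "spin": 6},
    {"translation": [-0.0053, -0.0212, 0], "spin": 9},
    {"translation": [-0.0064, -0.0284, 0], "spin": 12},
    {"translation": [-0.007, -0.0356, 0], "spin": 15},
  ],
)

```text
t: 8.6
tcp_pos: [0.461, 0.0416, 0.0713]
tcp_rot: [[0.996, 0.001, -0.085], [0.085, 0.001, 0.996], [0.001, -1.0, 0.001]]
contact_force: [-1.0, 4.4, 2.9]
width: -0.0003
```

Request:
play_rows(
  moves=[
    {"translation": [-0.0003, -0.0073, 0], "spin": 3},
    {"translation": [-0.0002, -0.0146, 0], "spin": 6},
    {"translation": [0.0003, -0.0218, 0], "spin": 9},
    {"translation": [0.0012, -0.0291, 0], "spin": 12},
    {"translation": [0.0024, -0.0362, 0], "spin": 15},
  ],
)

```text
t: 9.02
tcp_pos: [0.4632, 0.0053, 0.0711]
tcp_rot: [[0.94, 0.001, -0.34], [0.34, 0.001, 0.94], [0.001, -1.0, 0.001]]
contact_force: [-2.7, 4.6, 2.7]
width: -0.0001
```

Request:
play_rows(
  moves=[
    {"translation": [0.0016, -0.0071, 0], "spin": 3},
    {"translation": [0.0036, -0.0141, 0], "spin": 6},
    {"translation": [0.0059, -0.021, 0], "spin": 9},
    {"translation": [0.0087, -0.0278, 0], "spin": 12},
    {"translation": [0.0087, -0.0278, 0], "spin": 12},
  ],
)

```text
t: 9.43
tcp_pos: [0.4722, -0.0234, 0.071]
tcp_rot: [[0.849, 0.001, -0.528], [0.528, -0.0, 0.849], [0.001, -1.0, -0.001]]
contact_force: [0.4, -0.2, 0.2]
width: -0.0003
```

Run:
```python
from h import *
s=get_state();d=snapshot("wrist")
print(s["tcp_pos"],s["contact_force"],s["joint_positions"].round(2))
for th,z in [("lever_tab",.1),("handle_grip",.084)]:
    for r in tip_of("wrist",th)[:2]:
        print(th,r["score"],r["pixel"],onplane(d,r["pixel"],z,s).round(4))
t=snapshot("scene")
for th,z in [("lever_tab",.1),("handle_grip",.084)]:
    for r in tip_of("scene",th)[:2]:
        print(th,r["score"],r["pixel"],onplane(t,r["pixel"],z).round(4))
cv2.imwrite("pics/s5.png",cv2.resize(t["image"][130:290,200:390],None,fx=4,fy=4))
cv2.imwrite("pics/w5.png",d["image"])
```

```text
[ 0.47222289 -0.02343193  0.07103038] [ 0.44128387 -0.16330662  0.21279115] [-0.16 -0.08  2.   -0.    1.21 -0.71]
lever_tab 0.96 [441.8, 365.6] [ 0.5463 -0.0107  0.1   ]
lever_tab 0.65 [254.8, 187.9] [ 0.5606 -0.0088  0.1   ]
lever_tab 0.65 [276.3, 170.5] [ 0.4989 -0.0156  0.1   ]
handle_grip 0.76 [273.4, 171.6] [ 0.4903 -0.0312  0.084 ]
```

View pics/w5.png

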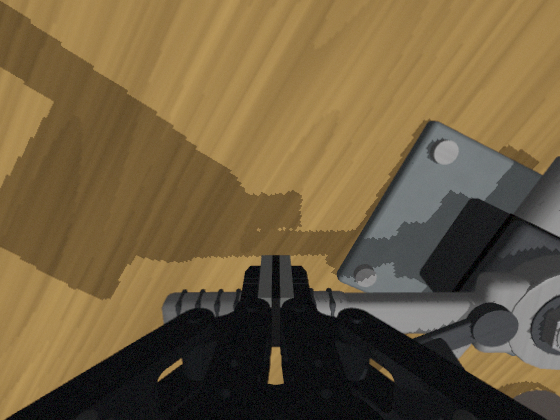

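View pics/s5.png

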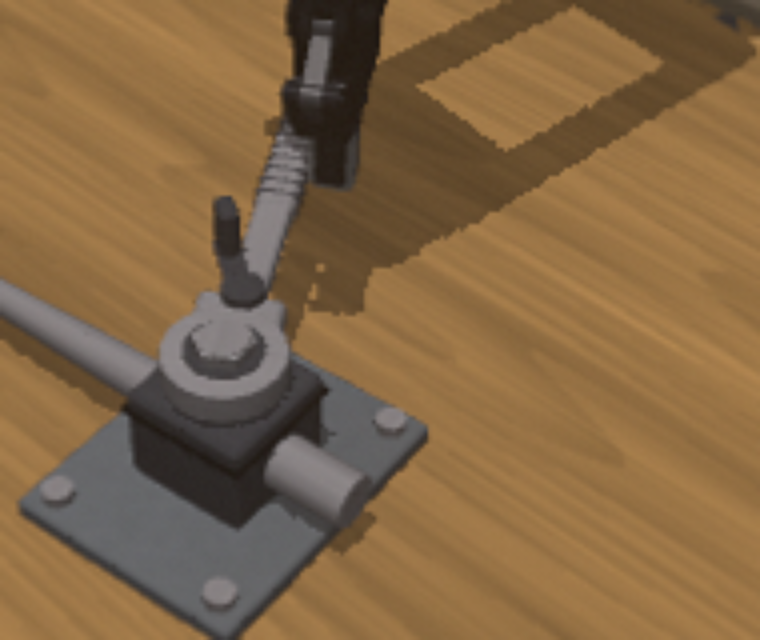

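The handle now points at about 212°, roughly 74° round, with the lever still leaning to the anticlockwise side. Backing off and rising.

Request:
play_rows(
  moves=[
    {"translation": [-0.007, 0.011, 0], "spin": 0},
    {"translation": [-0.015, 0.024, 0.002], "spin": 0},
    {"translation": [-0.018, 0.028, 0.03], "spin": 0},
    {"translation": [-0.018, 0.028, 0.06], "spin": 0},
    {"translation": [-0.018, 0.028, 0.095], "spin": 0},
  ],
)

```text
t: 10.15
tcp_pos: [0.4514, 0.0068, 0.1646]
tcp_rot: [[0.85, -0.004, -0.527], [0.527, 0.001, 0.85], [-0.003, -1.0, 0.003]]
contact_force: [0.9, -0.1, -0.5]
width: 0.0
```

Request:
play_rows(
  moves=[
    {"translation": [0, -0.03, 0.03], "spin": 0},
    {"translation": [0, -0.06, 0.06], "spin": 0},
    {"translation": [0, -0.09, 0.08], "spin": 0},
    {"translation": [-0.01, -0.12, 0.1], "spin": 0},
    {"translation": [-0.02, -0.15, 0.12], "spin": 0},
  ],
)

```text
t: 10.57
tcp_pos: [0.4331, -0.1448, 0.2865]
tcp_rot: [[0.85, 0.001, -0.527], [0.527, -0.0, 0.85], [0.0, -1.0, -0.0]]
contact_force: [0.5, -0.0, -0.7]
width: -0.0002
```

Request:
play_rows(
  moves=[
    {"translation": [-0.01, -0.035, 0], "spin": 0},
    {"translation": [-0.02, -0.07, 0], "spin": 0},
    {"translation": [-0.03, -0.105, 0], "spin": 0},
    {"translation": [-0.04, -0.14, 0], "spin": 0},
    {"translation": [-0.04, -0.14, 0], "spin": 0},
  ],
)

```text
t: 10.98
tcp_pos: [0.3914, -0.2887, 0.2849]
tcp_rot: [[0.853, -0.001, -0.523], [0.523, -0.002, 0.853], [-0.002, -1.0, -0.001]]
contact_force: [0.9, 0.3, -0.4]
width: 0.0003
```

Run:
```python
from h import *
print(get_state()["tcp_pos"],get_state()["contact_force"])
B=np.array([.598,.0315])
for c in ("scene","top"):
    t=snapshot(c)
    for th,z in [("lever_tab",.1),("handle_grip",.084)]:
        for r in tip_of(c,th)[:2]:
            X=onplane(t,r["pixel"],z);v=X[:2]-B;print(c,th,r["score"],r["pixel"],X.round(4),np.degrees(np.arctan2(v[1],v[0]))%360)
    if c=="top":
        a=cv2.resize(cv2.imread("pics/top1.png")[170:320,240:390],(400,400),interpolation=2);b=cv2.resize(t["image"][170:320,260:410],(400,400),interpolation=2)
        cv2.imwrite("pics/cmp.png",np.hstack([a,b]))
        a=cv2.imread("pics/top1.png")[197:237,309:349];b=t["image"][197:237,309:349]
        cv2.imwrite("pics/hex.png",np.hstack([cv2.resize(q,(400,400),interpolation=2) for q in(a,b)]))
```

```text
[ 0.39144823 -0.28865586  0.28489667] [ 0.88139306  0.30256803 -0.3800374 ]
scene lever_tab 0.53 [255.5, 185.5] [ 0.5552 -0.0125  0.1   ] 225.83606862034415
scene handle_grip 0.75 [273.5, 170.3] [ 0.4873 -0.0338  0.084 ] 210.5201693319295
top lever_tab 0.55 [356.1, 245.1] [ 0.551 -0.013  0.1  ] 223.42426520463698
top handle_grip 0.76 [369.8, 286.1] [ 0.4839 -0.0383  0.084 ] 211.46885132616205
```

View pics/cmp.png

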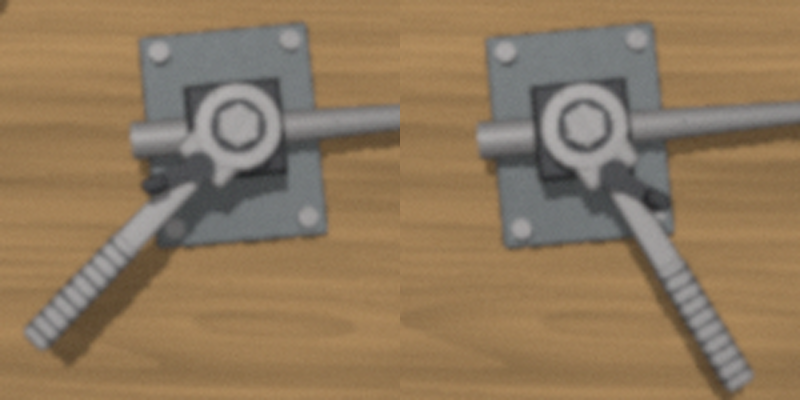

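View pics/hex.png

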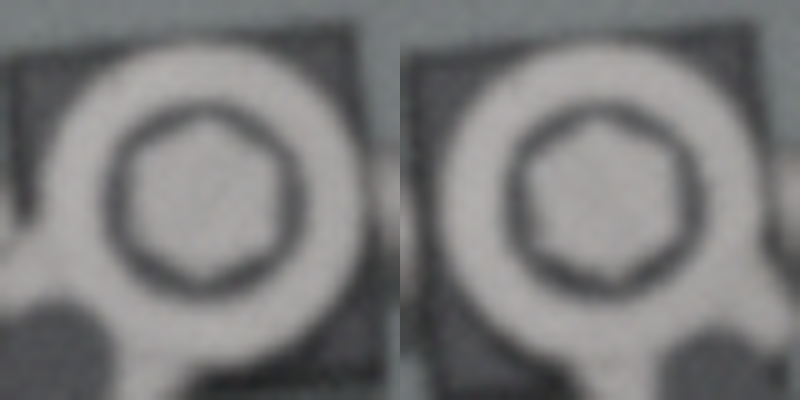

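The hex looks almost the same modulo 60°, so I'll measure its orientation numerically before and after, and confirm the bolt turned.

```bash
cat > hx.py <<'E'
from h import *
def hexang(img,d,s,B):
    # rectify to world top-down patch at z=.089, 0.1mm
    N=400;g=np.linspace(-.02,.02,N);X,Y=np.meshgrid(g,g)
    best=None
    P=np.c_[B[0]+X.ravel(),B[1]+Y.ravel(),np.full(N*N,.089)]
    uv=proj(d,P,s).astype(np.float32).reshape(N,N,2)
    w=cv2.cvtColor(cv2.remap(img,uv,None,cv2.INTER_CUBIC),cv2.COLOR_BGR2GRAY).astype(float)
    # centre: search maximising 6-fold amplitude
    th=np.arange(0,360,1.)*np.pi/180;out=[]
    for dx in np.arange(-50,51,5):
        for dy in np.arange(-50,51,5):
            rs=np.arange(115,145,3)[:,None]
            q=cv2.remap(w.astype(np.float32),(200+dx+rs*np.cos(th)).astype(np.float32),(200+dy+rs*np.sin(th)).astype(np.float32),cv2.INTER_LINEAR).mean(0)
            F=np.fft.fft(q)/360
            out.append((abs(F[6])-abs(F[1])-abs(F[2]),np.degrees(-np.angle(F[6]))/6%60,abs(F[6]),dx,dy))
    return max(out),w
E
python3 - <<'E'
from hx import *
B=[.598,.0315]
d=snapshot("top");L=[]
for n in ("top0","top1"):
    r,w=hexang(cv2.imread(f"pics/{n}.png"),d,None,B);print(n,np.round(r,2));L.append(w)
for i in range(3):
    d=snapshot("top");r,w=hexang(d["image"],d,None,B);print("now",np.round(r,2))
L.append(w);cv2.imwrite("pics/rect.png",np.hstack([cv2.resize(x,(260,260)) for x in L]))
E
```

```text
[ WARN:0@0.577] global loadsave.cpp:275 findDecoder imread_('pics/top0.png'): can't open/read file: check file path/integrity
Traceback (most recent call last):
  File "hx.py", line 8, in hexang
    w=cv2.cvtColor(cv2.remap(img,uv,None,cv2.INTER_CUBIC),cv2.COLOR_BGR2GRAY).astype(float)
      ~~~~~~~~~~~~^^^^^^^^^^^^^^^^^^^^^^^^^^^^^^^^^^^^^^^^^^^^^^^^^^^^^^^^^^^
cv2.error: OpenCV(4.12.0) /io/opencv/modules/imgproc/src/color.simd_helpers.hpp:92: error: (-15:Bad number of channels) in function 'cv::impl::{anonymous}::CvtHelper<VScn, VDcn, VDepth, sizePolicy>::CvtHelper(cv::InputArray, cv::OutputArray, int) [with VScn = cv::impl::{anonymous}::Set<3, 4>; VDcn = cv::impl::{anonymous}::Set<1>; VDepth = cv::impl::{anonymous}::Set<0, 2, 5>; cv::impl::{anonymous}::SizePolicy sizePolicy = cv::impl::<unnamed>::NONE; cv::InputArray = const cv::_InputArray&; cv::OutputArray = const cv::_OutputArray&]'
> Invalid number of channels in input image:
>     'VScn::contains(scn)'
> where
>     'scn' is 1
```

Run:
```python
from hx import *
B=[.598,.0315]
d=snapshot("top");L=[]
for n in ("top1",):
    r,w=hexang(cv2.imread(f"pics/{n}.png"),d,None,B);print(n,np.round(r,2));L.append(w)
for i in range(3):
    d=snapshot("top");r,w=hexang(d["image"],d,None,B);print("now",np.round(r,2))
L.append(w)
# wrist w2: state then
dw=snapshot("wrist")
R=np.array([[0.743,-0.003,0.669],[-0.669,0.001,0.743],[-0.003,-1,-0.001]]);U,_,V=np.linalg.svd(R)
s={"tcp_rot":U@V,"tcp_pos":np.array([.5825,.1103,.1984])}
r,w=hexang(cv2.imread("pics/w2.png"),dw,s,B);print("w2",np.round(r,2));L.append(w)
cv2.imwrite("pics/rect.png",np.hstack([cv2.resize(x,(260,260)) for x in L]))
print(get_state()["t"])
```

```text
top1 [ 2.41 58.44  5.47  5.    0.  ]
now [2.93 7.43 5.92 5.   0.  ]
now [3.23 7.33 5.81 5.   0.  ]
now [3.06 7.15 5.77 5.   0.  ]
w2 [  4.59  58.5   10.6  -10.    -5.  ]
11.5833[ WARN:0@3.657] global loadsave.cpp:1063 imwrite_ Unsupported depth image for selected encoder is fallbacked to CV_8U.
```

View pics/rect.png

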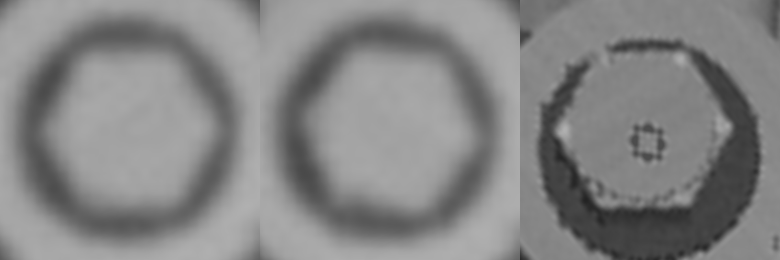

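The hex orientation went from 58.5° to 7.3° modulo 60. That is a 69° turn, which fits the 74° handle swing less the ratchet slack. The lever is still over, the bolt is at rest and the arm is clear, so I'm handing in.

```bash
python3 -c "
from cell import *
print(get_state()['t'],finish_job())"
```

```text
the job is handed in; nothing more can be done
11.5833 None
```

I flipped the spanner's thumb lever over with the shut fingers. Then I pushed the grip anticlockwise by about 74°, from 138° to 212°, and backed the arm well clear. The job was handed in at 11.6 s, and `finish_job` reports no verdict.

- **Lever:** After the flip, the close wrist-camera check put the tab at (0.541, 0.064), against (0.543, 0.0645) predicted for a lever angle of 0.9 rad. In the last top view it still leans to the anticlockwise side.
- **Bolt:** The hex turned by 9° modulo 60°, which I read as 69° (about 1.2 rad). That fits the 74° swing less the ratchet slack. The picture alone cannot rule out 9°, but that would need far more lost motion than the 26° the ratchet allows. Three readings in a row agreed, so the bolt was at rest.
- **Forces and contact:** No contact reading passed about 5.5 N, and at the end the reading was within noise.
- **Disagreements:** The network's tab and grip positions scattered by up to about 7 mm between cameras. During the lever push the handle may have turned a few degrees anticlockwise. I did not check the hex angle at that point, but the bolt should have stayed below 0.2 rad.

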